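Release a glaze jar from the gravity rack

TASK

Let the blue glaze jar out of the jar rack: with the fingertips press down the red pad behind the lane that holds it, so that its yellow gate lifts, keep it down until the jar has rolled to the front stop of the rack, then let the lever come back up so that the gate is shut again. Leave the brown jar behind its own shut gate, do not grasp or touch either jar in the rack, and leave the standing jars and the white label roll where they are.

Things in the scene. Friction and masses are not known exactly. Their poses are not given: they have to be found in the camera images.
- rack: fixed plywood rack, 271 mm long (x), 186 mm wide (y); two 84 mm lanes centred on y = +45 (left) and -45 mm (right). Origin on the table under its centre; x from front stop (near the robot) to back, y left, z up. Ramp falls 9 deg to the front. Stop x = -130, gates x = -20, back panel x = +70 mm; posts 147 mm high at x = +70. Lever over each lane: gate in front, red pad at the back; raised gate reaches 185 mm
- pad_left (a point): red ribbed press pad of the rack's left lane lever, 36 x 34 mm, 7 mm thick, behind the lane; origin at the centre of its top face. At rest level, 155 mm above the table, at x = +135, y = +45 mm in the rack's frame; tips with the lever, rear edge down. Free space above it
- pad_right (a point): red ribbed press pad of the rack's right lane lever, 36 x 34 mm, 7 mm thick, behind the lane; origin at the centre of its top face. At rest level, 155 mm above the table, at x = +135, y = -45 mm in the rack's frame; tips with the lever, rear edge down. Free space above it
- lever_left (a joint): lever of the left (+y) lane: angle in rad about the steel shaft (along the rack's y, at x = +70, z = 130 mm). 0 = at rest, gate shut; grows as the red pad goes down and the gate rises; hard stop at 0.5 (pad 31 mm down); a jar passes from about 0.37 on. A spring shuts the gate when let go: about 4 N on the pad starts it, about 8 N holds it fully down
- lever_right (a joint): lever of the right (-y) lane: angle in rad about the steel shaft (along the rack's y, at x = +70, z = 130 mm). 0 = at rest, gate shut; grows as the red pad goes down and the gate rises; hard stop at 0.5 (pad 31 mm down); a jar passes from about 0.37 on. A spring shuts the gate when let go: about 4 N on the pad starts it, about 8 N holds it fully down
- jar_cobalt: blue glaze jar with black lid, 61 mm across, 75 mm long, lying across either lane (rack-frame y of its origin about +9 mm in the left lane, -81 mm in the right). Origin at the centre of its foot, on its axis; z points to the lid (along the rack's y). Rack-frame x about +12 mm behind the gate, about -100 mm at the front stop; it rolls there in under a second
- jar_honey: amber-brown glaze jar with white lid, 57 mm across and 68 mm long, lying in the other lane behind its gate; origin at the centre of its foot, on its axis, z to the lid. Must stay there
- jar_celadon: green glaze jar with black lid, 65 mm across, 62 mm high, standing on the table; origin under its centre. Bystander
- jar_iron: dark brown glaze jar with red lid, 53 mm across, 70 mm high, standing on the table; origin under its centre. Bystander
- label_roll: white roll of labels, 60 mm across, 26 mm high, lying flat; origin under its centre. Bystander
Not all that is in view belongs to the job. What is meant by the jar_honey is not turquoise, and is the larger of those in its own colour.

How it is judged:
By the outcome, as a careful person would: the job done as asked, in the order asked, and still so for the second after the job is handed in, with the robot touching nothing.
It also fails if it takes over 32 s, if anything falls off the work surface, if the arm or the gripper's body presses on something with over 40 N, if the wrist force passes 120 N, or if a joint passes its speed limit or range.

ROBOT

A 6-joint arm with a two-finger parallel gripper is mounted at the origin on the work surface; the furniture and walls round the work are solid. World frame = base frame: x ahead of the robot, y to its left, z up, the work surface at z = 0. Lengths are in m, angles in rad, forces in N, time in s.
With the tool pointing down it reaches from about 0.35 to 0.875 m from the base axis. Payload 15.5 kg.
Tool frame: the origin (TCP) lies at the very end of the fingers, on their centre line; the grasp point (between the pads) lies 19 mm behind it; z points along the fingers, y is the line along which they close (so a half turn about z gives the same grasp; the last joint's range is limited). The gripper opens to 85 mm and grips with 20 to 120 N. Pads are 22 mm wide; open, the fingers measure 114 mm over their backs; the gripper's body (76 mm by 85 mm) begins 54 mm behind the grasp point. The pads swing forward as they close: fully open they stand 13 mm farther back than shut.
Start: joints at [1.069, 0.494, 1.345, -0, 1.302, -0.096], TCP at [0.247, 0.574, 0.231] pointing down, gripper open.
Joint ranges: [-2.91, 2.91], [-0.82, 2.16], [0.22, 2.67], [-1.22, 4.37], [0.12, 2.79], [-3.08, 3.08]. Speed limits (rad/s): [1.89, 1.89, 2.57, 3.01, 3.01, 3.01].

INTERFACE

Orientations are given as a unit quaternion [w, x, y, z].
In Python, from bench import robot, eyes, nets gives the robot as it stands.
- The arm moves only by the tool carry_out, never from a script. Its arguments are lists of equal length, an entry for each row: "delta_pos": the shift along the world's x, y, z in cm, a list of three; "roll": the turn about the world's z in degrees. In form: {"delta_pos": [[dx, dy, dz], ...], "roll": [roll, ...]}. A call has 1 to 20 rows; each row is the pose to reach, as a shift and turn from the pose commanded when the call began; what a row does not reach only later rows make up. A row lasts 1/10 s, in which the tool goes at most 50 mm and 8.59 degrees, less where a joint would pass 70% of its speed; a pose out of reach is approached as far as the arm can. A call with a gripper value outside its range is refused whole. "fingers" is the finger opening in cm, from 0 to 8.54, set as the call begins (left out, the last holds). The fingers move at their own pace and stop on an object; "force" is the grip in N (left out, the last holds). Time passes only in rows, so rows that repeat a pose let the fingers close. It gives the time, the measured TCP pose, the force, the opening and the grip force at its end, in the units of the state.
- robot.sense(): the state, without advancing time (a new reading comes with each control period).
- eyes.get_image(name): name is "scene" or "top"; returns (picture, depth): 400x640x3 uint8, blue, green, red; 400x640 float32, m along the optical axis (not along the pixel's ray), 0 where there is no reading.
- eyes.calibration(name): a dict with "intrinsics" (3x3 intrinsics, pixels), "eye" and "orientation" of the camera in the world. Camera axes: x right, y up, looking along -z (the intrinsics and any distortion apply to the point x, -y, -z); pixel columns grow to the right and rows downward; lengths in m; the calibration is good to about 2 mm. A picture is of the moment at which its call begins. calibration takes no time and is no camera call.
- robot.job_done(): hands the job in; it is judged then, once.
Trained networks look in the newest picture that a camera, given by its name, has taken for a name from the list of things; names that differ only in an ending like _2 or _b are one class to them, and where a whole thing is asked for, a point or a joint stands for the part that bears it (a point fixed in the world has none). Each returns a list of dicts, best first, with "confidence" (0 to 1); they miss things now and then, are a little off and sometimes report something else, mostly with a low value. They report only what shows in the picture. A call takes as long as a camera call. They do not tell look-alikes from the thing itself.
- nets.recognise(camera, target): "centre" ([x, y, z] in m, in world coordinates, good to about 4 mm: the middle of the surface that is visible of it).
- nets.tip_of(camera, target): "centre" ([x, y, z] in m, in world coordinates, good to about 4 mm: a listed point, or the origin of a listed thing).
The state is a dict: "clock": time; "q": joint angles; "qd": joint speeds; "joint_efforts": joint torques, N m; "ee_pos": TCP position; "orientation": TCP orientation; "wrist_force": force on the tool from outside, world axes, zero at the start; "moment": the same for the moment, N m; "finger_gap": finger opening in m; "grip_force": force on a finger pad.
Only numpy, scipy, OpenCV 4.12 (cv2) and the standard library are available. Lean on these libraries where they do the work, as an engineer would, in place of code of your own. Each camera call takes 0.05 s, during which the arm holds its last target. There are 200 camera calls.

## Working session

There is one attempt and no reset: what is moved stays moved. The work goes in short steps, Python scripts to look and compute and a tool call to move; the robot and the scene stay as the last step left them, time stands still between calls to the robot, and variables do not carry over. Pictures are saved under pics/ and viewed, at most 10 in all, crops included, and the job is handed in when it is done.

Besides the shell and the picture viewer there is one more tool, called after "Request:" as a command line: name --pt "numbers of a row" for each row, then --argument value for the rest. carry_out: Moves the arm, as the interface text tells. Its arguments: {"type":"object","properties":{"delta_pos":{"type":"array"},"roll":{"type":"array"},"fingers":{"type":"number"},"force":{"type":"number"}},"required":["delta_pos","roll"]}

```bash
mkdir -p pics; python3 - <<'E'
from bench import robot, eyes, nets
import cv2
for c in ("scene","top"):
    im,d=eyes.get_image(c); cv2.imwrite(f"pics/{c}0.png",im)
    for t in ("pad_left","pad_right","jar_cobalt","jar_honey"):
        print(c,t,[( [round(float(v),3) for v in r["centre"]],round(r["confidence"],2)) for r in nets.tip_of(c,t)[:3]])
s=robot.sense();print(s["clock"],s["ee_pos"],s["orientation"])
E
```

```text
scene pad_left [([0.527, 0.176, 0.157], 0.75)]
scene pad_right [([0.547, 0.088, 0.154], 0.56)]
scene jar_cobalt [([0.436, 0.026, 0.073], 0.6)]
scene jar_honey [([0.506, 0.597, 0.017], 0.58), ([0.599, 0.005, 0.017], 0.56), ([0.417, 0.113, 0.074], 0.48)]
top pad_left [([0.527, 0.172, 0.154], 0.98)]
top pad_right []
top jar_cobalt [([0.438, 0.028, 0.077], 0.7)]
top jar_honey [([0.499, 0.592, 0.02], 0.75), ([0.413, 0.113, 0.072], 0.51), ([0.6, 0.005, 0.024], 0.47)]
0.5 [0.24673033 0.57423662 0.23125963] [ 7.92039066e-07  2.01507482e-01  9.79486975e-01 -6.29211690e-06]
```

View pics/scene0.png

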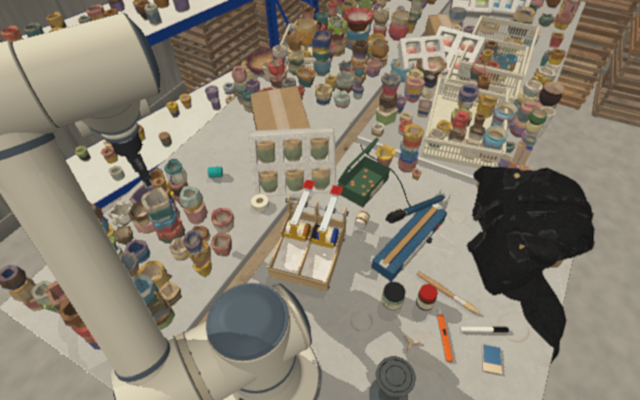

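View pics/top0.png

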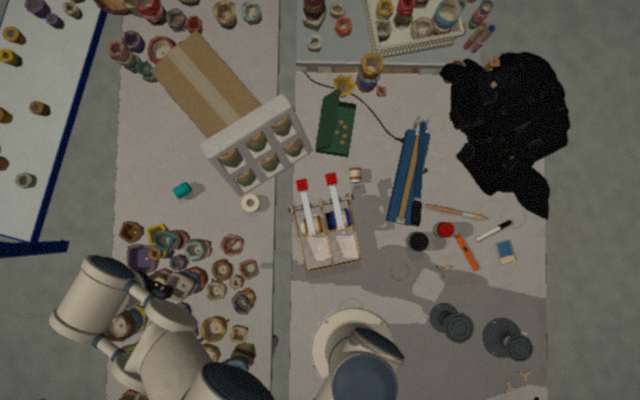

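The blue jar shows in the right lane, at about (337,218) in top. There are three jar_honey candidates in top:
- (183,189) is turquoise, so it is ruled out.
- (355,174) is a small brown jar standing behind the rack.
- (311,224) is in the left lane and looks like the larger brown one.

I'll confirm with an enlarged crop and refine the pad position from the red pixels.

```bash
python3 - <<'E'
from bench import robot, eyes
import cv2, numpy as np
from scipy.spatial.transform import Rotation as R
ims=[]
for c,(x0,y0,w,h) in {"scene":(255,170,110,120),"top":(280,160,110,120)}.items():
    im,d=eyes.get_image(c); k=eyes.calibration(c); K=np.array(k["intrinsics"])
    if c=="top": print({a:np.array(b).round(3).tolist() for a,b in k.items()})
    ims.append(cv2.resize(im[y0:y0+h,x0:x0+w],(396,432),interpolation=cv2.INTER_CUBIC))
    o=np.array(k["orientation"]); Rm=o if o.shape==(3,3) else R.from_quat(o[[1,2,3,0]]).as_matrix()
    hsv=cv2.cvtColor(im,cv2.COLOR_BGR2HSV)
    m=(((hsv[...,0]<6)|(hsv[...,0]>174))&(hsv[...,1]>170)&(hsv[...,2]>90)).astype(np.uint8)
    n,l,st,ce=cv2.connectedComponentsWithStats(m)
    for i in range(1,n):
        v,u=np.where(l==i)
        if st[i,4]<15: continue
        z=d[v,u]; ok=z>0
        if not ok.any(): continue
        p=np.stack([(u-K[0,2])/K[0,0]*z,-(v-K[1,2])/K[1,1]*z,-z],1)[ok]@Rm.T+np.array(k["eye"])
        if abs(np.median(p[:,2])-.155)<.02: print(c,ce[i].round(1),st[i,4],p.mean(0).round(4),np.median(p,0).round(4))
cv2.imwrite("pics/crop.png",np.hstack(ims))
E
```

```text
scene [308.5 184.1] 67 [0.5235 0.1722 0.1546] [0.523  0.1725 0.1546]
scene [336.1 189.9] 71 [0.5441 0.084  0.1543] [0.5436 0.0842 0.1542]
{'intrinsics': [[435.59, 0.0, 317.922], [0.0, 435.59, 204.247], [0.0, 0.0, 1.0]], 'eye': [0.394, 0.124, 1.461], 'orientation': [0.713, 0.021, -0.021, -0.701]}
top [330.8 178.6] 99 [0.5491 0.0864 0.1551] [0.5482 0.0859 0.1551]
top [301.6 184.5] 96 [0.5295 0.1742 0.155 ] [0.5283 0.1732 0.1549]
```

View pics/crop.png

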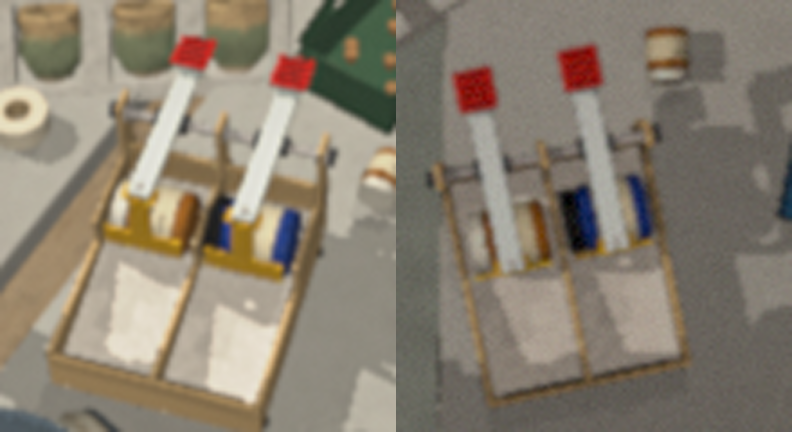

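The crop confirms it. The blue jar with the black lid is in the right lane, and the larger brown jar with the white lid is in the left lane (the small one behind the rack is a decoy). So I press pad_right, at about (0.547, 0.086, 0.155).

Request:
carry_out --pt "0 0 3" --pt "1 -1.5 5" --pt "3 -4.5 6" --pt "5 -8 6" --pt "7 -11.5 6" --pt "9.5 -15 6" --pt "12 -18.5 6" --pt "14 -22 6" --pt "16 -25.5 6" --pt "18 -29 6" --pt "20.5 -32.5 6" --pt "22.5 -36 6" --pt "24.5 -39.5 6" --pt "27 -43 6" --pt "29 -46 5" --pt "30.5 -48.7 3" --pt "30.5 -48.7 1" --pt "30.5 -48.7 -1" --pt "30.5 -48.7 -3" --pt "30.5 -48.7 -4" --roll '[0,-4,-8,-12,-16,-20,-24,-28,-32,-36,-40,-44,-48,-52,-54,-54,-54,-54,-54,-54]' --fingers 0

```text
clock: 2.6
ee_pos: [0.5511, 0.0871, 0.1898]
orientation: [-0.001, 0.624, 0.781, -0.001]
wrist_force: [-0.6, 0.0, 1.3]
finger_gap: -0.0
grip_force: 0.0
```

Request:
carry_out --pt "0 0 -1.5" --pt "0 0 -3" --pt "0 0 -3.6" --pt "0 0 -4.2" --pt "0 0 -4.8" --pt "0 0 -5.3" --pt "0 0 -5.8" --pt "0 0 -6.1" --pt "0 0 -6.1" --roll '[0,0,0,0,0,0,0,0,0]'

```text
clock: 3.5
ee_pos: [0.5548, 0.0877, 0.1318]
orientation: [0.002, 0.624, 0.781, 0.002]
wrist_force: [9.1, 3.8, 7.3]
finger_gap: -0.0001
grip_force: 4.9
```

```bash
python3 - <<'E'
from bench import eyes
import cv2, numpy as np
a,_=eyes.get_image("scene"); b,_=eyes.get_image("top")
cv2.imwrite("pics/press.png",np.hstack([cv2.resize(a[170:290,255:365],(396,432),interpolation=2),cv2.resize(b[160:280,280:390],(396,432),interpolation=2)]))
E
```

```text
(no output)
```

View pics/press.png

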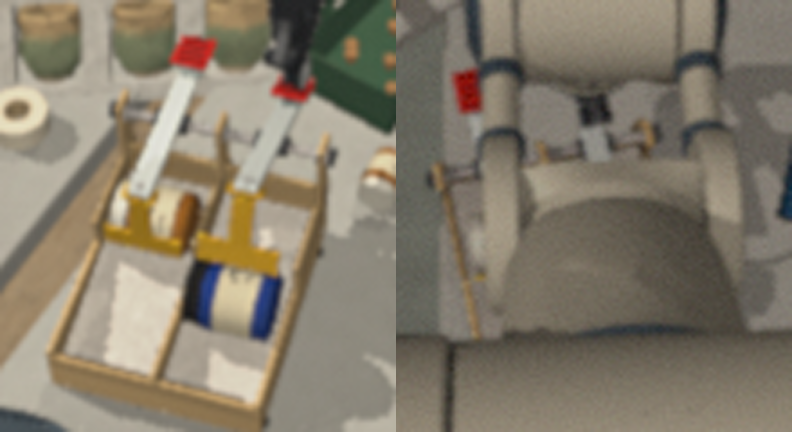

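The right gate is up and the blue jar, at crop (235,298), is past it and still rolling. The brown jar is still behind its gate. I'll hold the pad down.

Request:
carry_out --pt "0 0 0" --pt "0 0 0" --pt "0 0 0" --pt "0 0 0" --pt "0 0 0" --pt "0 0 0" --pt "0 0 0" --pt "0 0 0" --pt "0 0 0" --pt "0 0 0" --roll '[0,0,0,0,0,0,0,0,0,0]'

```text
clock: 4.6
ee_pos: [0.5548, 0.0877, 0.1322]
orientation: [0.002, 0.624, 0.781, 0.002]
wrist_force: [8.5, 4.1, 6.4]
finger_gap: 0.0001
grip_force: 4.8
```

```bash
python3 - <<'E'
from bench import eyes
import cv2, numpy as np
a,_=eyes.get_image("scene")
cv2.imwrite("pics/hold.png",cv2.resize(a[170:290,255:365],(396,432),interpolation=2))
E
```

```text
(no output)
```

View pics/hold.png

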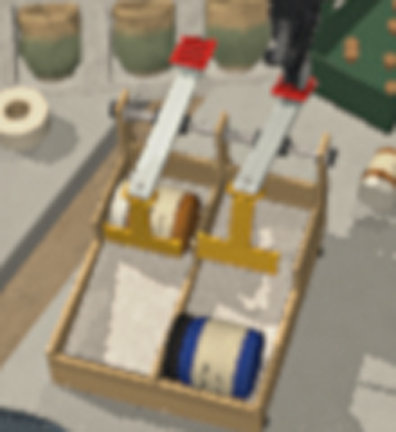

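The jar, at crop (212,355), rests at the front stop. Now I'll let the lever come up slowly, then withdraw.

Request:
carry_out --pt "0 0 0.5" --pt "0 0 1" --pt "0 0 1.5" --pt "0 0 2" --pt "0 0 2.5" --pt "0 0 3.1" --pt "0 0 4" --pt "0 0 6" --pt "0 0 9" --pt "0 0 12" --pt "0 0 12" --pt "0 0 12" --pt "0 0 12" --roll '[0,0,0,0,0,0,0,0,0,0,0,0,0]'

```text
clock: 5.95
ee_pos: [0.5512, 0.0872, 0.2496]
orientation: [-0.0, 0.624, 0.781, -0.0]
wrist_force: [-0.8, -0.7, -0.9]
finger_gap: 0.0
grip_force: 0.0
```

```bash
python3 - <<'E'
from bench import eyes
import cv2
a,_=eyes.get_image("scene")
cv2.imwrite("pics/end.png",cv2.resize(a[160:320,245:465],(770,560),interpolation=2))
E
```

```text
(no output)
```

View pics/end.png

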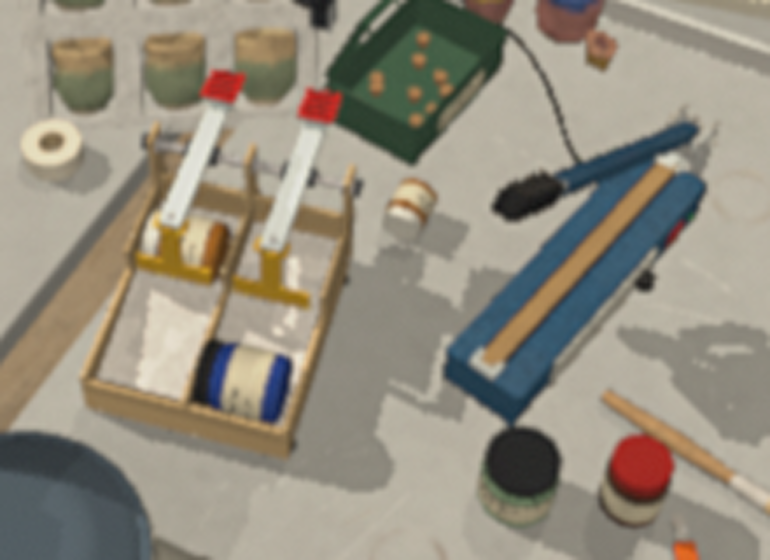

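Both gates are shut, the blue jar at (243,382) is at the front stop, the brown jar is still behind its gate, and the label roll and standing jars haven't moved. I'm handing the job in.

```bash
python3 -c "
from bench import robot
print(robot.job_done())"
```

```text
the job is handed in; nothing more can be done
None
```

The blue jar is out and resting at the front stop, its gate is shut again, the brown jar is still behind its own shut gate, and the job was handed in with the clock at about 6 s of the 32 s allowed.

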